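# Weigh a batch of chain links on the bench spring scale

## Robot

A 7-joint arm with a two-finger parallel gripper is mounted at the origin on the work surface. World frame = base frame: x ahead of the robot, y to its left, z up, the work surface at z = 0. Lengths are in m, angles in rad, forces in N, time in s.
With the tool pointing down it reaches from about 0.425 to 0.925 m from the base axis. Payload 6.8 kg.
Tool frame: the origin (TCP) lies between the finger pads; the fingertips stand finger_overhang ahead of it and the grasp point (between the pads) lies 6 mm ahead of it (finger_overhang is the distance from the TCP to the fingertips, in m); z points along the fingers, y is the line along which they close (so a half turn about z gives the same grasp; the last joint's range is limited). The gripper opens to 85 mm and grips with 20 to 120 N. Pads are 22 mm wide; open, the fingers measure 114 mm over their backs; the gripper's body (76 mm by 85 mm) begins 54 mm behind the grasp point. The pads swing forward as they close: fully open they stand 13 mm farther back than shut.
Start: joints at [1.084, 0.477, 0.022, 1.555, -0.011, 1.109, -0.083], TCP at [0.25, -0.627, 0.23] pointing down, gripper open.
Joint ranges: [-2.96, 2.96], [-0.34, 2.1], [-1.41, 1.46], [0.24, 2.44], [-1.37, 4.51], [0.17, 1.92], [-2.96, 2.96]. Speed limits (rad/s): [2.39, 2.39, 3.14, 3.14, 3.14, 3.14, 3.14].

## Interface

Orientations are given as a unit quaternion [w, x, y, z].
In Python, from station import * gives the robot as it stands.
- The arm moves only by the tool drive_tool, never from a script. Its argument "increments" is a list of rows, each an object of numbers: "claw": the finger opening in m, from 0 to 0.0854; "dx", "dy", "dz": the shift along the tool's x, y, z in m; "wx", "wy", "wz": the turn, a rotation vector about the tool's x, y, z in degrees. A call has 1 to 20 rows; each row shifts and turns the commanded pose from where the row before left it, along the tool's axes as they then stand; what a row does not reach is not made up. A row lasts 1/8 s, in which the tool goes at most 62.5 mm and 10.7 degrees, less where a joint would pass 70% of its speed; a pose out of reach is approached as far as the arm can. A call with a gripper value outside its range is refused whole. The fingers move at their own pace and stop on an object; "newtons" is the grip in N (left out, the last holds). Time passes only in rows, so rows that do not move let the fingers close. It gives the time, the measured TCP pose, the force, the opening and the grip force at its end, in the units of the state.
- get_obs(): the state, without advancing time (a new reading comes with each control period).
- read_camera(name): name is "side" or "top" or "wrist"; returns (picture, depth): 480x640x3 uint8, red, green, blue; 480x640 float32, m along the optical axis (not along the pixel's ray), 0 where there is no reading.
- calibration(name): a dict with "intrinsics" (3x3 intrinsics, pixels), "R" (3x3) and "t" (3): a world point X has camera coordinates R X + t; the wrist camera has in their place "mount" (4x4, takes a point from camera to tool coordinates, whose origin is the TCP and whose axes are the flange's). Camera axes: x right, y down, z forward; pixel columns grow to the right and rows downward; lengths in m; the calibration is good to about 2 mm. The wrist camera is an equidistant fisheye: a pixel r from the principal point sees the ray r / f radians off the axis. A picture is of the moment at which its call begins: read the wrist's pose just before it. calibration takes no time and is no camera call.
- hand_in(): hands the job in; it is judged then, once.
The state is a dict: "t": time; "q": joint angles; "joint_vel": joint speeds; "joint_torque": joint torques, N m; "eef_pos": TCP position; "tool_rot": TCP orientation; "contact_force": force on the tool from outside, world axes, zero at the start; "torque": the same for the moment, N m; "gripper_width": opening from 0.0 (shut) to 1.0 (fully open); "grasp_force": force on a finger pad.
Only numpy, scipy, OpenCV 4.12 (cv2) and the standard library are available. Lean on these libraries where they do the work, as an engineer would, in place of code of your own. Each camera call takes 0.05 s, during which the arm holds its last target. There are 200 camera calls.

## Task

Weigh the deep basket of chain links: lift it by its bail, hang the bail in both prongs of the spring scale's hook, and let the weight down onto the spring slowly (two or three centimetres a second at most), letting go only once the scale carries all of it (and you are not pressing), so that the pointer never jumps up or down. Leave the basket hanging free and level with the pointer settled; do not tip it or drive the scale to its bottom stop, and leave the other things on the bench where they are.

Things in the scene. Friction and masses are not known exactly. Their poses are not given: they have to be found in the camera images.
- basket: The deep basket: grey plastic box 144 x 100 mm, 65 mm high, filled with black steel chain links, with a rigid steel wire bail along its long (x) axis. Loose, 0.24 to 0.96 kg (unknown). Origin at the centre of its underside, x along the bail, z up. The other basket is only 35 mm high.
- basket_bail (a point): Middle of the deep basket's bail: a horizontal round bar of 10 mm diameter, 145 mm above the basket's underside (80 mm above its rim), its straight part 132 mm long between two uprights (10 mm diameter, 71 mm each side of the middle). Axes as the basket's. Grip it here, across the bar.
- scale: Spring scale fixed to the bench: base plate 160 x 200 x 14 mm, column 44 x 36 mm, 300 mm high, white graduated plate and pointer beyond it (+y). Origin under the column's axis at bench height. Its hook, two parallel steel prongs 8 mm thick at x = -38 and +38 mm with free space between, stands out along the scale's -y from a cross bar; each ends in a V notch 150 mm from the column's axis.
- hook_seat (a point): Where the bail's middle (bar axis) lies when seated; 250 mm above the bench unloaded, moves down with the hook. Axes as the scale's: x is the direction the seated bail lies along, y points to the column. The notches are 45 degree Vs open upward, about 40 mm wide; their tips end 17 mm above and their undersides 17 mm below this point: bring the bail over them from the open (-y) side, then down.
- hook (a joint): How far hook and pointer are pressed down, m: 0 empty, 0.075 bottom stop. Spring 160 N/m, damping 4 N s/m: settles at weight / 160, 0.015 to 0.059 for this basket. While the bail is held it follows the gripper and does not tell the weight. Faster than 0.05 m/s is a jump; letting go with about 0.5 N still carried or pressed can make one.
- shallow_basket: Bystander: basket of the same plan and bail but only 35 mm high (bail bar at 115 mm). Origin at the centre of its underside.
- die_block: Bystander: steel die block 75 x 50 x 38 mm. Origin at the centre of its underside.
- oil_bottle: Bystander: white bottle, 54 mm diameter, 125 mm high. Origin at the centre of its underside.
- wrench: Bystander: steel wrench lying flat. Origin at its middle, underside.
- link1: Bystander: loose black chain link 50 x 24 x 8 mm, lying flat. Origin at the centre of its underside.
- link2: Bystander: a second loose chain link like link1.
- carton: Bystander: open cardboard box 80 x 60 x 45 mm. Origin at the centre of its underside.
Things that resemble listed ones, but are neither listed nor needed, are in the scene too. What is shaped like the basket but blue or purple is not meant.

How it is judged:
On the way, in this order (a step that is already met when the one before it is completed fails the run):
1. the deep basket is lifted clear of the bench by the gripper (height (world z) of basket above 0.04 m and contact force between the fingers and basket above 1 N), for 0.2 s.
2. the bail lies in the prongs and the hook takes up load while the gripper still holds the basket (contact force between basket and scale above 0.8 N and contact force between the fingers and basket above 1 N and value of joint hook above 0.006 m and distance between basket_bail and hook_seat below 0.03 m), for 0.3 s.
At the end, for the whole second after the job is handed in: The deep basket hangs by its bail in both notches (bail axis within 7 mm of the seat across and in height, 22 mm along it, 0.2 rad in yaw), level within 0.15 rad, over 20 mm above the bench, pointer at 12 to 64 mm and still (under 10 mm/s), basket still (under 20 mm/s) (x of basket_bail in the frame of hook_seat between -0.022 and 0.022 m and y of basket_bail in the frame of hook_seat between -0.007 and 0.007 m and z of basket_bail in the frame of hook_seat between -0.007 and 0.007 m and angle between the x axis of basket and the x axis of hook_seat, either way round below 0.2 rad and angle between basket's own z axis and vertical below 0.15 rad and height (world z) of basket above 0.02 m and value of joint hook between 0.012 and 0.064 m and contact force between basket and scale above 1.5 N and velocity of joint hook between -0.01 and 0.01 m/s and linear speed of basket below 0.02 m/s); the robot touches nothing.
It fails at once if the pointer jumps: it moves faster than 0.05 m/s, up or down (velocity of joint hook above 0.05 m/s or velocity of joint hook below -0.05 m/s).
It fails at once if the scale is driven to its bottom stop (pointer past 70 mm) (value of joint hook above 0.07 m).
It fails at once if the deep basket is tipped more than 0.5 rad (angle between basket's own z axis and vertical above 0.5 rad).
It fails at once if another thing on the bench is moved by more than 30 mm (distance of any of shallow_basket, die_block, oil_bottle, wrench, link1, link2, carton from where it was at the start of the episode above 0.03 m).
It also fails if it takes over 67 s, if anything falls off the work surface, if the arm or the gripper's body presses on something with over 40 N, if the wrist force passes 120 N, or if a joint passes its speed limit or range.

## Working session

There is one attempt and no reset: what is moved stays moved. The work goes in short steps, Python scripts to look and compute and a tool call to move; the robot and the scene stay as the last step left them, time stands still between calls to the robot, and variables do not carry over. Pictures are saved under pics/ and viewed, at most 10 in all, crops included, and the job is handed in when it is done.

Besides the shell and the picture viewer there is one more tool, called after "Emit:" as name(argument=value, ...) on one line, values as JSON. drive_tool: Moves the arm, as the interface text tells. Its arguments: {"type":"object","properties":{"increments":{"type":"array","items":{"type":"object","properties":{"claw":{"type":"number"},"dx":{"type":"number"},"dy":{"type":"number"},"dz":{"type":"number"},"wx":{"type":"number"},"wy":{"type":"number"},"wz":{"type":"number"}}}},"newtons":{"type":"number"}},"required":["increments"]}

```bash
mkdir -p pics
python3 - <<'E'
from station import *
import cv2,numpy as np
o=get_obs();print({k:np.round(v,3) for k,v in o.items()})
for n in("top","side"):
    p,d=read_camera(n);cv2.imwrite(f"pics/{n}0.png",p[:,:,::-1]);np.savez(f"{n}0.npz",p=p,d=d)
    c=calibration(n);print(n,c['intrinsics'].tolist(),np.round(-c['R'].T@c['t'],3),np.round(c['R'],3).tolist())
print(calibration("wrist"))
E
```

```text
{'t': np.float64(0.0), 'q': array([ 1.084,  0.478,  0.022,  1.556, -0.012,  1.109, -0.083]), 'joint_vel': array([-0.001, -0.   ,  0.002,  0.001, -0.001,  0.   ,  0.002]), 'joint_torque': array([-1.0000e-03, -5.9646e+01,  1.6070e+00, -2.8121e+01,  1.2000e-02,
        9.0000e-03, -0.0000e+00]), 'eef_pos': array([ 0.249, -0.627,  0.229]), 'tool_rot': array([-0.001,  0.982,  0.188, -0.   ]), 'contact_force': array([-0.294, -0.075,  0.658]), 'torque': array([-0.044, -0.029, -0.053]), 'grasp_force': np.float64(0.0), 'gripper_width': np.float64(0.996)}
top [[549.4671736728266, 0.0, 320.68460775992395], [0.0, 549.4671736728266, 246.05336334943578], [0.0, 0.0, 1.0]] [ 0.343 -0.045  1.704] [[0.019, -1.0, 0.014], [-0.997, -0.019, -0.068], [0.069, -0.012, -0.998]]
side [[583.2714977999151, 0.0, 317.37648571768534], [0.0, 583.2714977999151, 239.12704732098717], [0.0, 0.0, 1.0]] [0.327 0.946 1.138] [[-0.986, -0.164, 0.01], [-0.122, 0.691, -0.713], [0.11, -0.704, -0.701]]
{'intrinsics': array([[371.64829954,   0.        , 319.64582433],
       [  0.        , 371.64829954, 251.33418859],
       [  0.        ,   0.        ,   1.        ]]), 'mount': array([[-5.45982700e-04, -9.49103621e-01, -3.14963519e-01,
         8.13062963e-02],
       [ 9.99998259e-01, -1.08019728e-03,  1.52156478e-03,
         1.88492962e-04],
       [-1.78434537e-03, -3.14962140e-01,  9.49102558e-01,
        -1.44253515e-01],
       [ 0.00000000e+00,  0.00000000e+00,  0.00000000e+00,
         1.00000000e+00]])}
```

View pics/top0.png

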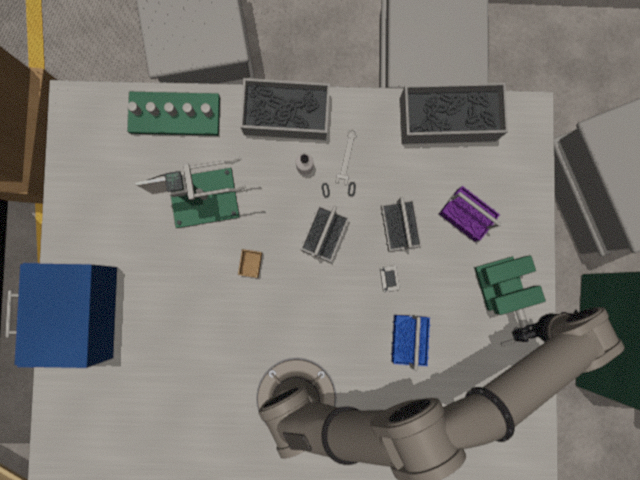

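View pics/side0.png

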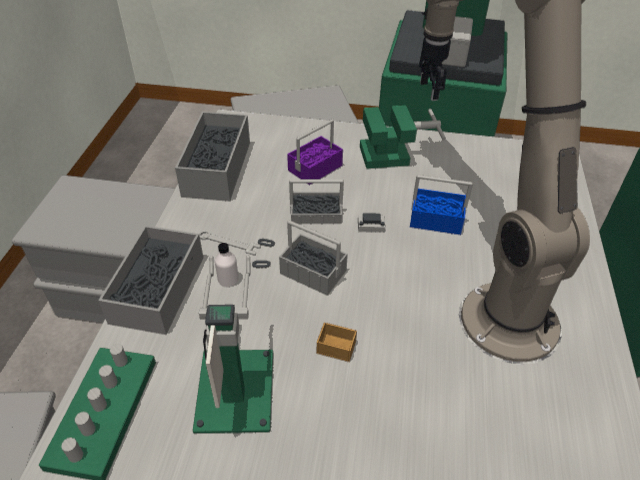

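The two grey candidate baskets are A at top (326,235) / side (313,262) and B at top (401,225) / side (316,205). The blue basket, the purple basket and the large bins are ruled out by colour or size. A looks deeper, so I'll check rim and bail heights by depth and in one enlarged crop.

```bash
cat > h.py <<'E'
import numpy as np,cv2
from station import *
def cloud(n,d):
    c=calibration(n);K=c['intrinsics'];v,u=np.mgrid[0:480,0:640]
    X=np.stack([(u-K[0,2])/K[0,0]*d,(v-K[1,2])/K[1,1]*d,d],-1)
    W=(X-c['t'])@c['R'];W[d<=0]=np.nan;return W
E
python3 - <<'E'
from h import *
T=np.load("top0.npz");S=np.load("side0.npz");WT=cloud("top",T['d']);WS=cloud("side",S['d'])
def line(P):
    m=np.median(P,0);u,s,vt=np.linalg.svd(P-P.mean(0),full_matrices=False)
    e=(P-P.mean(0))@vt[0];return np.round(P.mean(0),4),np.round(P.mean(0)+vt[0]*(e.max()+e.min())/2,4),np.round(vt[0],3),np.round(e.max()-e.min(),3),len(P)
for nm,bt,bs in(("A",(295,355,200,270),(275,350,220,295)),("B",(375,425,190,255),(285,347,175,225))):
  for n,W,b in(("top",WT,bt),("side",WS,bs)):
    P=W[b[2]:b[3],b[0]:b[1]].reshape(-1,3);P=P[np.isfinite(P[:,2])]
    h=np.histogram(P[:,2],np.arange(0,.17,.01))[0];print(nm,n,h)
    zt=np.percentile(P[:,2],99.5);Q=P[P[:,2]>zt-.012];print(zt,line(Q))
# scale
for n,W,b in(("top",WT,(130,275,145,235)),("side",WS,(190,280,225,435))):
    P=W[b[2]:b[3],b[0]:b[1]].reshape(-1,3);P=P[np.isfinite(P[:,2])]
    print(n,np.histogram(P[:,2],np.arange(0,.4,.02))[0])
    Q=P[(P[:,2]>.215)&(P[:,2]<.28)];
    for y in np.arange(.1,.6,.02):
        q=Q[(Q[:,1]>=y)&(Q[:,1]<y+.02)]
        if len(q):print(round(y,2),len(q),np.round(np.percentile(q[:,0],[0,25,50,75,100]),3),np.round(np.percentile(q[:,2],[0,50,100]),3))
z=lambda p,b:cv2.resize(p[b[2]:b[3],b[0]:b[1],::-1],(400,300),interpolation=cv2.INTER_CUBIC)
cv2.imwrite("pics/crop1.png",np.vstack([np.hstack([z(S['p'],(260,360,220,295)),z(S['p'],(270,370,160,235))]),np.hstack([z(T['p'],(130,270,140,245)),z(S['p'],(180,280,225,300))])]))
E
```

```text
A top [1162   30   12  127  510  577  219   19    0    2    1    0    0    4
  126   54]
0.1522349518391962 (array([ 0.4941, -0.075 ,  0.1485]), array([ 0.4946, -0.0752,  0.1485]), array([-0.931,  0.364, -0.001]), np.float64(0.15), 180)
A side [1140  242  164  204  597  971  373   25   18   24   22   27   20   27
  202   31]
0.15010181478785903 (array([ 0.4953, -0.0703,  0.1467]), array([ 0.4978, -0.0713,  0.1467]), array([-0.932,  0.362, -0.003]), np.float64(0.152), 242)
B top [710  97 509 727 103   3   5   4   4   4   6 109  66   0   0   0]
0.12371788086386258 (array([ 0.5248, -0.3102,  0.1188]), array([ 0.527 , -0.3098,  0.1188]), array([-0.984, -0.176,  0.005]), np.float64(0.149), 172)
B side [464 182 481 859  50  17  18  15  18  21  39 173  24   1  24   7]
0.14787893554023834 (array([ 0.557 , -0.0952,  0.1472]), array([ 0.5552, -0.0947,  0.1476]), array([-0.939,  0.254,  0.233]), np.float64(0.029), 32)
top [6124  161   26   32   31   57   19   33   34   44   42   49  286  526
  331  110    0    0    0]
0.12 1 [0.594 0.594 0.594 0.594 0.594] [0.265 0.265 0.265]
0.14 27 [0.588 0.5
[... 1182 characters left out ...]
0.59  0.662 0.666] [0.254 0.26  0.264]
0.22 63 [0.576 0.581 0.653 0.658 0.664] [0.255 0.26  0.264]
0.24 65 [0.573 0.578 0.583 0.654 0.66 ] [0.256 0.26  0.264]
0.26 68 [0.564 0.574 0.582 0.651 0.656] [0.25  0.261 0.269]
0.28 168 [0.563 0.57  0.578 0.586 0.654] [0.247 0.265 0.271]
0.3 108 [0.575 0.578 0.584 0.646 0.652] [0.233 0.263 0.272]
0.32 144 [0.571 0.575 0.58  0.591 0.63 ] [0.216 0.269 0.279]
0.34 405 [0.571 0.585 0.597 0.605 0.629] [0.215 0.257 0.279]
0.36 81 [0.6   0.601 0.602 0.618 0.624] [0.216 0.262 0.279]
0.38 87 [0.596 0.597 0.599 0.601 0.617] [0.215 0.259 0.28 ]
0.4 72 [0.592 0.593 0.594 0.595 0.609] [0.215 0.248 0.279]
0.42 90 [0.591 0.593 0.595 0.597 0.6  ] [0.216 0.25  0.28 ]
```

View pics/crop1.png

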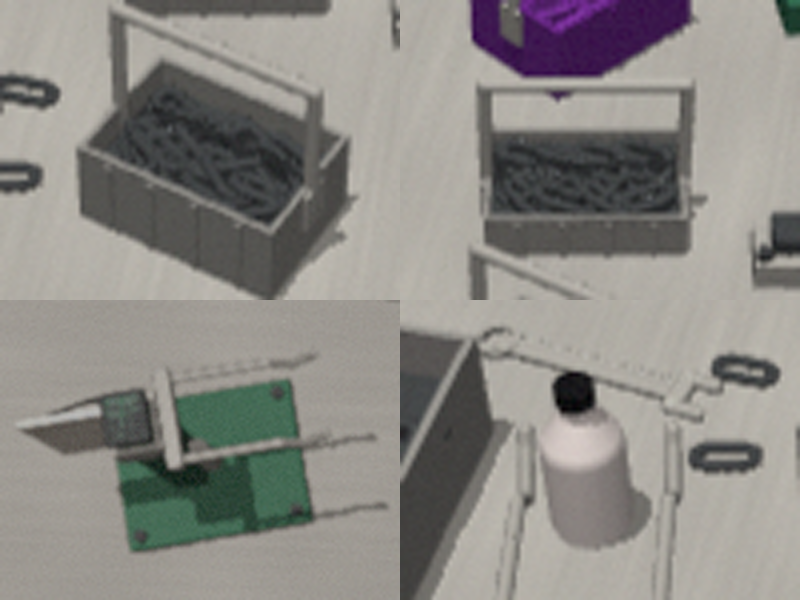

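A is the deep basket: its box is visibly taller, and its bail measures 0.147 m against 0.119 m for B. The crop also shows the bottle standing between the prongs' open ends. Next I'll fit the seat, the bail, and the bystander positions relative to the path.

Run:
```python
from h import *
T=np.load("top0.npz");S=np.load("side0.npz");WT=cloud("top",T['d']);WS=cloud("side",S['d'])
for n,W,b in(("top",WT,(130,285,145,235)),("side",WS,(185,280,225,435))):
    P=W[b[2]:b[3],b[0]:b[1]].reshape(-1,3);P=P[np.isfinite(P[:,2])]
    Q=P[(P[:,2]>.235)&(P[:,2]<.275)&(P[:,1]<.262)&(P[:,1]>.13)]
    L=Q[Q[:,0]+.17*(Q[:,1]-.2)<.625];R=Q[Q[:,0]+.17*(Q[:,1]-.2)>=.625]
    f=[]
    for q in(L,R):
        k=np.polyfit(q[:,1],q[:,0],1);r=q[:,0]-np.polyval(k,q[:,1]);k=np.polyfit(q[abs(r)<.006][:,1],q[abs(r)<.006][:,0],1);f.append(k);print(n,k,len(q))
    a=np.mean([f[0][0],f[1][0]]);ey=np.array([-(-a),1])/np.hypot(a,1);ex=np.array([ey[1],-ey[0]])
    print('yaw deg',np.degrees(np.arctan2(ex[1],ex[0])))
    for q in(L,R):
        print('x mean',(q[:,:2]@ex).mean().round(4));s=q[:,:2]@ey
        for t in np.arange(s.min(),s.min()+.07,.005):
            m=(s>=t)&(s<t+.005)
            if m.any():print(round(t+.0025,4),m.sum(),np.round([q[m,2].min(),q[m,2].mean(),q[m,2].max()],3))
    C=P[(P[:,2]>.288)];print('col top',np.round([np.r_[C[:,:2]@ex].min(),(C[:,:2]@ex).max(),(C[:,:2]@ey).min(),(C[:,:2]@ey).max()],3),np.histogram(C[:,:2]@ey,8))
    print('ex',ex,'ey',ey)
# bottle
P=WT[148:178,290:320].reshape(-1,3);q=P[P[:,2]>.1];print('bottle',q.mean(0),q.min(0),q.max(0))
P=WS[235:292,210:245].reshape(-1,3);q=P[P[:,2]>.1];print('bottle',q.mean(0),q.min(0),q.max(0))
# rim/box of A
for W,b in((WT,(295,355,200,270)),(WS,(275,350,220,295))):
    P=W[b[2]:b[3],b[0]:b[1]].reshape(-1,3);q=P[(P[:,2]>.057)&(P[:,2]<.075)];r=cv2.minAreaRect(q[:,:2].astype(np.float32)*1000);print('rim',r)
# tall things between
for nm,b in(("blue",(385,435,310,372)),("vise",(470,550,250,330))):
    P=WT[b[2]:b[3],b[0]:b[1]].reshape(-1,3);q=P[P[:,2]<.5];print(nm,np.nanpercentile(q[:,2],99),q.mean(0))
```

```text
top [-0.1895902   0.62149006] 145
top [-0.18978579  0.69880146] 126
yaw deg 10.740712184914926
x mean 0.6106
0.0288 5 [0.263 0.265 0.267]
0.0338 7 [0.254 0.261 0.265]
0.0388 5 [0.249 0.257 0.263]
0.0438 5 [0.248 0.25  0.254]
0.0488 5 [0.245 0.247 0.25 ]
0.0538 6 [0.24  0.244 0.248]
0.0588 7 [0.243 0.245 0.251]
0.0638 6 [0.249 0.252 0.256]
0.0688 5 [0.252 0.255 0.261]
0.0738 7 [0.25  0.26  0.268]
0.0788 6 [0.258 0.262 0.267]
0.0838 7 [0.257 0.261 0.266]
0.0888 3 [0.259 0.261 0.263]
0.0938 8 [0.253 0.259 0.264]
0.0988 6 [0.256 0.26  0.263]
x mean 0.6865
0.0296 6 [0.257 0.264 0.27 ]
0.0346 5 [0.256 0.262 0.267]
0.0396 7 [0.248 0.255 0.262]
0.0446 5 [0.246 0.249 0.252]
0.0496 6 [0.24  0.245 0.253]
0.0546 6 [0.241 0.245 0.25 ]
0.0596 7 [0.244 0.249 0.253]
0.0646 6 [0.245 0.254 0.259]
0.0696 6 [0.255 0.259 0.262]
0.0746 5 [0.26  0.261 0.262]
0.0796 6 [0.256 0.26  0.267]
0.0846 5 [0.251 0.258 0.265]
0.0896 5 [0.251 0.259 0.265]
0.0946 6 [0.256 0.259 0.266]
0.0996 6 [0.259 0.261 0.263]
col top [0.624 0.675 0.182 0.303] (array([121, 115,  93,  13,  16,  13,  11,  15]), array([0.18210935, 0.19
[... 1271 characters left out ...]
3047765, 0.24573343,
       0.26098921, 0.27624499, 0.29150077, 0.30675655]))
ex [0.98272073 0.18509449] ey [-0.18509449  0.98272073]
bottle [ 0.70543787 -0.0107131   0.121316  ] [ 0.69413966 -0.02577213  0.10013878] [0.72110582 0.00077456 0.13106544]
bottle [0.68776443 0.07617702 0.17752693] [ 0.58306702 -0.022599    0.10012582] [0.72214174 0.23377282 0.26757417]
rim ((493.3857421875, -74.4867172241211), (104.66521453857422, 148.9451141357422), 68.50430297851562)
rim ((496.3764953613281, -72.08976745605469), (109.15353393554688, 152.35198974609375), 68.94248962402344)
blue 0.1533786002861643 [ 0.17799896 -0.33819967  0.03741666]
vise 0.40149928717772915 [ 0.33761607 -0.62960493  0.06819797]
```

Emit:
drive_tool(increments=[{"dz": -0.04,"claw": 0.0854},{"dz": -0.04},{"dx": 0.0361,"dy": -0.0353},{"dx": 0.0361,"dy": -0.0353},{"dx": 0.0361,"dy": -0.0353},{"dx": 0.0361,"dy": -0.0353},{"dx": 0.0361,"dy": -0.0353},{"dx": 0.0361,"dy": -0.0353},{"dx": 0.0361,"dy": -0.0353},{"dx": 0.0361,"dy": -0.0353},{"dx": 0.0361,"dy": -0.0353},{"dx": 0.0361,"dy": -0.0353},{"dx": 0.0361,"dy": -0.0353},{"dx": 0.0361,"dy": -0.0353},{"wz": 8.6},{"wz": 8.6},{"wz": 8.6},{"wz": 8.6},{"wz": 8.6},{}])

```text
schema error: expected keys claw, dx, dy, dz, wx, wy, wz
```

Emit:
drive_tool(increments=[{"dx": 0,"dy": 0,"dz": -0.04,"wx": 0,"wy": 0,"wz": 0,"claw": 0.085},{"dx": 0,"dy": 0,"dz": -0.04,"wx": 0,"wy": 0,"wz": 0,"claw": 0.085},{"dx": 0.0361,"dy": -0.0353,"dz": 0,"wx": 0,"wy": 0,"wz": 0,"claw": 0.085},{"dx": 0.0361,"dy": -0.0353,"dz": 0,"wx": 0,"wy": 0,"wz": 0,"claw": 0.085},{"dx": 0.0361,"dy": -0.0353,"dz": 0,"wx": 0,"wy": 0,"wz": 0,"claw": 0.085},{"dx": 0.0361,"dy": -0.0353,"dz": 0,"wx": 0,"wy": 0,"wz": 0,"claw": 0.085},{"dx": 0.0361,"dy": -0.0353,"dz": 0,"wx": 0,"wy": 0,"wz": 0,"claw": 0.085},{"dx": 0.0361,"dy": -0.0353,"dz": 0,"wx": 0,"wy": 0,"wz": 0,"claw": 0.085},{"dx": 0.0361,"dy": -0.0353,"dz": 0,"wx": 0,"wy": 0,"wz": 0,"claw": 0.085},{"dx": 0.0361,"dy": -0.0353,"dz": 0,"wx": 0,"wy": 0,"wz": 0,"claw": 0.085},{"dx": 0.0361,"dy": -0.0353,"dz": 0,"wx": 0,"wy": 0,"wz": 0,"claw": 0.085},{"dx": 0.0361,"dy": -0.0353,"dz": 0,"wx": 0,"wy": 0,"wz": 0,"claw": 0.085},{"dx": 0.0361,"dy": -0.0353,"dz": 0,"wx": 0,"wy": 0,"wz": 0,"claw": 0.085},{"dx": 0.0361,"dy": -0.0353,"dz": 0,"wx": 0,"wy": 0,"wz": 0,"claw": 0.085},{"dx": 0,"dy": 0,"dz": 0,"wx": 0,"wy": 0,"wz": 8.6,"claw": 0.085},{"dx": 0,"dy": 0,"dz": 0,"wx": 0,"wy": 0,"wz": 8.6,"claw": 0.085},{"dx": 0,"dy": 0,"dz": 0,"wx": 0,"wy": 0,"wz": 8.6,"claw": 0.085},{"dx": 0,"dy": 0,"dz": 0,"wx": 0,"wy": 0,"wz": 8.6,"claw": 0.085},{"dx": 0,"dy": 0,"dz": 0,"wx": 0,"wy": 0,"wz": 8.6,"claw": 0.085},{"dx": 0,"dy": 0,"dz": 0,"wx": 0,"wy": 0,"wz": 0,"claw": 0.085}])

```text
t: 2.6
eef_pos: [0.4952, -0.0733, 0.3093]
tool_rot: [0.0, 0.983, -0.184, -0.0]
contact_force: [0.2, -0.5, -0.2]
gripper_width: 0.999
grasp_force: 0.0
```

Emit:
drive_tool(increments=[{"dx": 0,"dy": 0,"dz": 0.035,"wx": 0,"wy": 0,"wz": 0,"claw": 0.085},{"dx": 0,"dy": 0,"dz": 0.035,"wx": 0,"wy": 0,"wz": 0,"claw": 0.085},{"dx": 0,"dy": 0,"dz": 0.035,"wx": 0,"wy": 0,"wz": 0,"claw": 0.085},{"dx": 0,"dy": 0,"dz": 0.03,"wx": 0,"wy": 0,"wz": 0,"claw": 0.085},{"dx": 0,"dy": 0,"dz": 0.02,"wx": 0,"wy": 0,"wz": 0,"claw": 0.085},{"dx": 0,"dy": 0,"dz": 0.003,"wx": 0,"wy": 0,"wz": 0,"claw": 0.085},{"dx": 0,"dy": 0,"dz": 0,"wx": 0,"wy": 0,"wz": 0,"claw": 0.085}])

```text
t: 3.48
eef_pos: [0.4958, -0.0734, 0.152]
tool_rot: [-0.0, 0.983, -0.184, 0.0]
contact_force: [-0.4, 0.6, 0.1]
gripper_width: 0.993
grasp_force: 0.0
```

Emit:
drive_tool(increments=[{"dx": 0,"dy": 0,"dz": 0,"wx": 0,"wy": 0,"wz": 0,"claw": 0.02},{"dx": 0,"dy": 0,"dz": 0,"wx": 0,"wy": 0,"wz": 0,"claw": 0.02},{"dx": 0,"dy": 0,"dz": 0,"wx": 0,"wy": 0,"wz": 0,"claw": 0.0},{"dx": 0,"dy": 0,"dz": 0,"wx": 0,"wy": 0,"wz": 0,"claw": 0.0},{"dx": 0,"dy": 0,"dz": 0,"wx": 0,"wy": 0,"wz": 0,"claw": 0.0},{"dx": 0,"dy": 0,"dz": 0,"wx": 0,"wy": 0,"wz": 0,"claw": 0.0},{"dx": 0,"dy": 0,"dz": 0,"wx": 0,"wy": 0,"wz": 0,"claw": 0.0},{"dx": 0,"dy": 0,"dz": 0,"wx": 0,"wy": 0,"wz": 0,"claw": 0.0}], newtons=50)

```text
t: 4.47
eef_pos: [0.4955, -0.0734, 0.1516]
tool_rot: [0.0, 0.983, -0.185, -0.0]
contact_force: [0.1, -0.1, 0.2]
gripper_width: -0.002
grasp_force: 0.0
```

The gripper closed on nothing, so I'll look before acting.

Run:
```python
from h import *
ps=[]
for n in("side","wrist"):
    p,d=read_camera(n);np.savez(f"{n}1.npz",p=p,d=d);ps.append(p)
a=cv2.resize(ps[0][160:310,250:400,::-1],(400,400),interpolation=cv2.INTER_CUBIC);b=cv2.resize(ps[1][40:480,100:540,::-1],(400,400))
cv2.imwrite("pics/c2.png",np.hstack([a,b]))
```

```text
(no output)
```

View pics/c2.png

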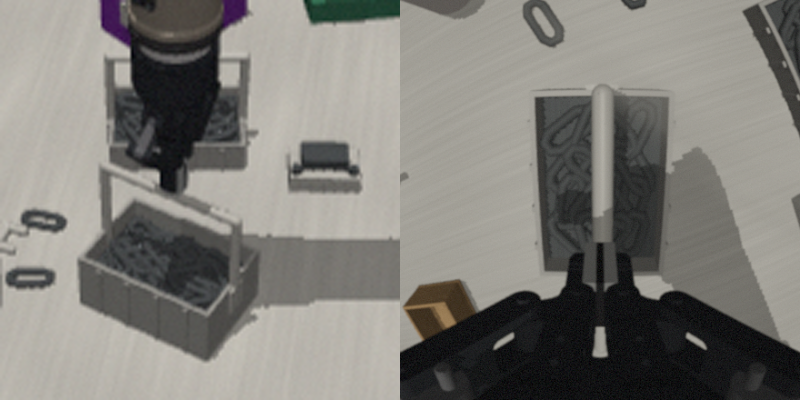

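The side view shows the fingertips ending right at or above the bar (side crop (172,190)), and the wrist view shows the bail running under the shut fingers. I'll check the heights by depth.

Run:
```python
from h import *
import station
print([k for k in dir(station) if not k.startswith('_')])
o=get_obs();print(o['gripper_width'],o['grasp_force'],o['eef_pos'],o['contact_force'])
S=np.load("side1.npz");W=cloud("side",S['d'])
# pixels along bar: crop(105..240,168..225)*150/400+ (250,160)
for u in range(288,344,3):
    v0=int(160+ (168+(u-250)*400/150*.42-105*.42)*.375)
    print(u,[tuple(np.round(W[v,u],3)) for v in range(v0-4,v0+6,2)])
```

```text
['PlanningError', 'calibration', 'finger_overhang', 'get_obs', 'hand_in', 'read_camera']
0.0003395405432325871 0.0 [ 0.49546207 -0.0733866   0.15157736] [-0.42965726 -0.47869996 -0.79259302]
288 [(np.float64(0.604), np.float64(-0.268), np.float64(0.0)), (np.float64(0.603), np.float64(-0.262), np.float64(-0.001)), (np.float64(0.565), np.float64(-0.096), np.float64(0.148)), (np.float64(0.566), np.float64(-0.097), np.float64(0.141)), (np.float64(0.564), np.float64(-0.091), np.float64(0.139))]
291 [(np.float64(0.59), np.float64(-0.244), np.float64(0.021)), (np.float64(0.559), np.float64(-0.103), np.float64(0.146)), (np.float64(0.556), np.float64(-0.09), np.float64(0.152)), (np.float64(0.557), np.float64(-0.094), np.float64(0.141)), (np.float64(0.559), np.float64(-0.103), np.float64(0.125))]
294 [(np.float64(0.584), np.float64(-0.254), np.float64(0.009)), (np.float64(0.583), np.float64(-0.249), np.float64(0.005)), (np.float64(0.55), np.float64(-0.094), np.float64(0.146)), (np.float64(0.548), np.float64(-0.085), np.float64(0.148)), (np.float64(0.578), np.float64(-0.226), np.float64(0.005))
[... 4168 characters left out ...]
at64(-0.046), np.float64(0.142)), (np.float64(0.452), np.float64(-0.184), np.float64(-0.004))]
339 [(np.float64(0.447), np.float64(-0.207), np.float64(0.001)), (np.float64(0.446), np.float64(-0.2), np.float64(0.001)), (np.float64(0.429), np.float64(-0.042), np.float64(0.151)), (np.float64(0.429), np.float64(-0.045), np.float64(0.141)), (np.float64(0.429), np.float64(-0.042), np.float64(0.137))]
342 [(np.float64(0.438), np.float64(-0.201), np.float64(0.001)), (np.float64(0.437), np.float64(-0.196), np.float64(-0.001)), (np.float64(0.436), np.float64(-0.186), np.float64(0.0)), (np.float64(0.435), np.float64(-0.18), np.float64(-0.001)), (np.float64(0.434), np.float64(-0.17), np.float64(0.001))]
```

Run:
```python
from h import *
import station
print(finger_overhang)
S=np.load("side1.npz");W=cloud("side",S['d'])
for u in (310,312,314,316,318):
    print(u,[(v,)+tuple(float(x) for x in np.round(W[v,u],3)) for v in range(216,240)])
```

```text
0.025
310 [(216, 0.497, -0.027, 0.241), (217, 0.498, -0.028, 0.237), (218, 0.503, -0.061, 0.203), (219, 0.498, -0.029, 0.23), (220, 0.497, -0.026, 0.229), (221, 0.497, -0.025, 0.227), (222, 0.498, -0.029, 0.221), (223, 0.498, -0.03, 0.216), (224, 0.497, -0.027, 0.216), (225, 0.503, -0.061, 0.18), (226, 0.503, -0.06, 0.178), (227, 0.503, -0.059, 0.175), (228, 0.503, -0.06, 0.172), (229, 0.503, -0.058, 0.17), (230, 0.503, -0.06, 0.164), (231, 0.506, -0.075, 0.147), (232, 0.505, -0.073, 0.145), (233, 0.505, -0.07, 0.145), (234, 0.53, -0.214, 0.001), (235, 0.53, -0.211, -0.001), (236, 0.529, -0.211, -0.004), (237, 0.528, -0.202, 0.001), (238, 0.516, -0.134, 0.064), (239, 0.515, -0.126, 0.068)]
312 [(216, 0.501, -0.075, 0.197), (217, 0.499, -0.066, 0.203), (218, 0.499, -0.062, 0.203), (219, 0.497, -0.052, 0.209), (220, 0.494, -0.035, 0.222), (221, 0.494, -0.037, 0.217), (222, 0.494, -0.035, 0.215), (223, 0.494, -0.035, 0.213), (224, 0.494, -0.033, 0.211), (225, 0.495, -0.038, 0.203), (226, 0.498, -0.057, 0.182), (227, 0.498, -0.056, 0.179), (228, 0.498, -0.057, 0.175), (229, 0.499, -0.062
[... 1681 characters left out ...]
2)]
318 [(216, 0.482, -0.049, 0.224), (217, 0.483, -0.053, 0.217), (218, 0.484, -0.062, 0.206), (219, 0.484, -0.063, 0.202), (220, 0.484, -0.061, 0.2), (221, 0.484, -0.062, 0.195), (222, 0.483, -0.057, 0.197), (223, 0.485, -0.065, 0.186), (224, 0.485, -0.065, 0.183), (225, 0.484, -0.064, 0.181), (226, 0.485, -0.068, 0.174), (227, 0.484, -0.063, 0.175), (228, 0.484, -0.062, 0.172), (229, 0.484, -0.064, 0.168), (230, 0.484, -0.061, 0.167), (231, 0.484, -0.062, 0.163), (232, 0.484, -0.061, 0.161), (233, 0.484, -0.066, 0.152), (234, 0.485, -0.068, 0.147), (235, 0.484, -0.061, 0.15), (236, 0.484, -0.063, 0.145), (237, 0.506, -0.209, -0.003), (238, 0.505, -0.202, 0.0), (239, 0.505, -0.197, 0.001)]
```

```bash
cat >> h.py <<'E'
def wcloud(d,o):
    from scipy.spatial.transform import Rotation as Ro
    c=calibration("wrist");K=c['intrinsics'];M=c['mount'];v,u=np.mgrid[0:480,0:640].astype(float)
    x=u-K[0,2];y=v-K[1,2];r=np.hypot(x,y)+1e-9;th=r/K[0,0];t=np.tan(np.minimum(th,1.4))
    X=np.stack([x/r*t*d,y/r*t*d,d],-1);P=X@M[:3,:3].T+M[:3,3]
    q=o['tool_rot'];Rt=Ro.from_quat([q[1],q[2],q[3],q[0]]).as_matrix();W=P@Rt.T+o['eef_pos'];W[d<=0]=np.nan;return P,W
E
python3 - <<'E'
from h import *
d=np.load("wrist1.npz")['d'];o=get_obs();P,W=wcloud(d,o)
f=lambda x,y:(int(40+y*1.1),int(100+(x-400)*1.1))
for nm,x,y in(("bench",500,150),("bench2",720,250),("bail",602,120),("bail",602,160),("bail",602,200),("finger L",580,265),("gap",600,255),("gap",600,270),("fing R",625,265),("white",600,340)):
    v,u=f(x,y);print(nm,v,u,np.round(P[v,u],3),np.round(W[v,u],3))
for v in range(290,365,5):print(v,np.round(P[v,[300,308,312,316,320,324,328,332,340]][:,2],3))
E
```

```text
bench 205 210 [ 0.024 -0.091  0.152] [ 0.551  0.003 -0.   ]
bench2 315 452 [-0.08   0.125  0.151] [ 0.376 -0.161  0.   ]
bail 172 322 [0.066 0.001 0.001] [ 0.556 -0.098  0.15 ]
bail 216 322 [0.048 0.001 0.   ] [ 0.54  -0.092  0.151]
bail 260 322 [0.029 0.001 0.001] [ 0.523 -0.085  0.15 ]
finger L 331 298 [ 0.008 -0.008 -0.02 ] [ 0.506 -0.068  0.171]
gap 320 320 [ 0.011  0.    -0.017] [ 0.506 -0.078  0.168]
gap 337 320 [ 0.012  0.    -0.03 ] [ 0.506 -0.078  0.182]
fing R 331 347 [ 0.007  0.011 -0.018] [ 0.498 -0.086  0.17 ]
white 414 320 [-0.056  0.     0.001] [ 0.443 -0.053  0.15 ]
290 [0.096 0.11  0.005 0.003 0.001 0.002 0.004 0.004 0.095]
295 [0.096 0.103 0.005 0.003 0.001 0.001 0.003 0.004 0.101]
300 [0.097 0.101 0.004 0.002 0.002 0.001 0.003 0.003 0.098]
305 [0.096 0.101 0.005 0.003 0.003 0.001 0.003 0.005 0.097]
310 [ 0.098 -0.01  -0.009 -0.009 -0.01  -0.009 -0.009 -0.009  0.097]
315 [ 0.098 -0.014 -0.014 -0.014 -0.014 -0.014 -0.013 -0.014  0.104]
320 [-0.011 -0.017 -0.017 -0.017 -0.017 -0.017 -0.018 -0.017 -0.009]
325 [-0.013 -0.021 -0.022 -0.021 -0.021 -0.022 -0.021 -0.021 -0.014]
330 [-0.018 -0.025 -0.026 -0.026 -0.025 -0.026 -0.025 -0.024 -0.018]
335 [-0.022 -0.028 -0.028 -0.028 -0.028 -0.028 -0.029 -0.029 -0.022]
340 [-0.025 -0.032 -0.032 -0.033 -0.032 -0.032 -0.032 -0.032 -0.027]
345 [-0.029 -0.035 -0.036 -0.034 -0.035 -0.035 -0.035 -0.035 -0.03 ]
350 [-0.032 -0.039 -0.038 -0.039 -0.039 -0.038 -0.039 -0.039 -0.033]
355 [-0.045 -0.043 -0.039 -0.039 -0.039 -0.039 -0.039 -0.044 -0.046]
360 [-0.048 -0.045 -0.047 -0.039 -0.039 -0.039 -0.046 -0.047 -0.047]
```

The wrist depth shows the fingertips at tool z ≈ -8 mm, 8 mm above the bar top, while the nominal overhang is +25 mm. The frame and camera agree with each other (bench comes out at 0, bar top at 0.150), so the real fingers sit about 33 mm farther back than stated. I'll open, go 33 mm deeper and close again.

Emit:
drive_tool(increments=[{"dx": 0,"dy": 0,"dz": 0,"wx": 0,"wy": 0,"wz": 0,"claw": 0.085},{"dx": 0,"dy": 0,"dz": 0,"wx": 0,"wy": 0,"wz": 0,"claw": 0.085},{"dx": 0,"dy": 0,"dz": 0,"wx": 0,"wy": 0,"wz": 0,"claw": 0.085},{"dx": 0,"dy": 0,"dz": 0,"wx": 0,"wy": 0,"wz": 0,"claw": 0.085},{"dx": 0,"dy": 0,"dz": 0,"wx": 0,"wy": 0,"wz": 0,"claw": 0.085},{"dx": 0,"dy": 0,"dz": 0.01,"wx": 0,"wy": 0,"wz": 0,"claw": 0.085},{"dx": 0,"dy": 0,"dz": 0.01,"wx": 0,"wy": 0,"wz": 0,"claw": 0.085},{"dx": 0,"dy": 0,"dz": 0.01,"wx": 0,"wy": 0,"wz": 0,"claw": 0.085},{"dx": 0,"dy": 0,"dz": 0.003,"wx": 0,"wy": 0,"wz": 0,"claw": 0.085},{"dx": 0,"dy": 0,"dz": 0,"wx": 0,"wy": 0,"wz": 0,"claw": 0.085}])

```text
t: 5.82
eef_pos: [0.4953, -0.0733, 0.1183]
tool_rot: [0.0, 0.983, -0.185, -0.0]
contact_force: [0.7, -0.7, 0.3]
gripper_width: 0.995
grasp_force: 0.0
```

Emit:
drive_tool(increments=[{"dx": 0,"dy": 0,"dz": 0,"wx": 0,"wy": 0,"wz": 0,"claw": 0.02},{"dx": 0,"dy": 0,"dz": 0,"wx": 0,"wy": 0,"wz": 0,"claw": 0.02},{"dx": 0,"dy": 0,"dz": 0,"wx": 0,"wy": 0,"wz": 0,"claw": 0.0},{"dx": 0,"dy": 0,"dz": 0,"wx": 0,"wy": 0,"wz": 0,"claw": 0.0},{"dx": 0,"dy": 0,"dz": 0,"wx": 0,"wy": 0,"wz": 0,"claw": 0.0},{"dx": 0,"dy": 0,"dz": 0,"wx": 0,"wy": 0,"wz": 0,"claw": 0.0},{"dx": 0,"dy": 0,"dz": 0,"wx": 0,"wy": 0,"wz": 0,"claw": 0.0}], newtons=50)

```text
t: 6.7
eef_pos: [0.4954, -0.0738, 0.1187]
tool_rot: [0.0, 0.983, -0.185, -0.0]
contact_force: [-1.3, -2.9, 2.8]
gripper_width: 0.097
grasp_force: 48.8
```

Emit:
drive_tool(increments=[{"dx": 0,"dy": 0,"dz": -0.005,"wx": 0,"wy": 0,"wz": 0,"claw": 0.0},{"dx": 0,"dy": 0,"dz": -0.012,"wx": 0,"wy": 0,"wz": 0,"claw": 0.0},{"dx": 0,"dy": 0,"dz": -0.015,"wx": 0,"wy": 0,"wz": 0,"claw": 0.0},{"dx": 0,"dy": 0,"dz": -0.015,"wx": 0,"wy": 0,"wz": 0,"claw": 0.0},{"dx": 0,"dy": 0,"dz": -0.015,"wx": 0,"wy": 0,"wz": 0,"claw": 0.0},{"dx": 0,"dy": 0,"dz": -0.015,"wx": 0,"wy": 0,"wz": 0,"claw": 0.0},{"dx": 0,"dy": 0,"dz": -0.015,"wx": 0,"wy": 0,"wz": 0,"claw": 0.0},{"dx": 0,"dy": 0,"dz": -0.015,"wx": 0,"wy": 0,"wz": 0,"claw": 0.0},{"dx": 0,"dy": 0,"dz": -0.015,"wx": 0,"wy": 0,"wz": 0,"claw": 0.0},{"dx": 0,"dy": 0,"dz": -0.012,"wx": 0,"wy": 0,"wz": 0,"claw": 0.0},{"dx": 0,"dy": 0,"dz": -0.008,"wx": 0,"wy": 0,"wz": 0,"claw": 0.0},{"dx": 0,"dy": 0,"dz": 0,"wx": 0,"wy": 0,"wz": 0,"claw": 0.0},{"dx": 0,"dy": 0,"dz": 0,"wx": 0,"wy": 0,"wz": 0,"claw": 0.0},{"dx": 0,"dy": 0,"dz": 0,"wx": 0,"wy": 0,"wz": 0,"claw": 0.0}])

```text
t: 8.45
eef_pos: [0.4951, -0.0734, 0.26]
tool_rot: [0.0, 0.983, -0.185, -0.001]
contact_force: [-0.5, 0.1, -4.9]
gripper_width: 0.096
grasp_force: 48.8
```

Run:
```python
from h import *
p,d=read_camera("wrist");o=get_obs();P,W=wcloud(d,o)
print(o['eef_pos'],o['contact_force'],o['gripper_width'],o['grasp_force'])
# bail pixels (front part)
m=(P[...,0]>.015)&(P[...,0]<.075)&(abs(P[...,1])<.012)&(abs(P[...,2]+.026)<.02);q=P[m];print('bail tool',q.mean(0),np.percentile(q[:,2],5),np.polyfit(q[:,0],q[:,1],1),m.sum())
F=[]
p,d=read_camera("side");W=cloud("side",d);cv2.imwrite("pics/s3.png",cv2.resize(p[100:340,180:420,::-1],(600,600)))
for i in range(5):
    read_camera("top");F.append(get_obs()['contact_force'])
print(np.mean(F,0),np.std(F,0))
```

```text
[ 0.49520873 -0.07341251  0.26010498] [ 0.36320135 -0.9568642  -4.99862926] 0.09982542216578094 48.77226948738098
bail tool [ 4.71840210e-02  9.56358548e-05 -3.01891182e-02] -0.031793642910385264 [6.63245755e-04 6.43412532e-05] 5209
[-0.58330995  0.18867368 -5.26036115] [0.51926667 0.42868374 0.37974284]
```

View pics/s3.png

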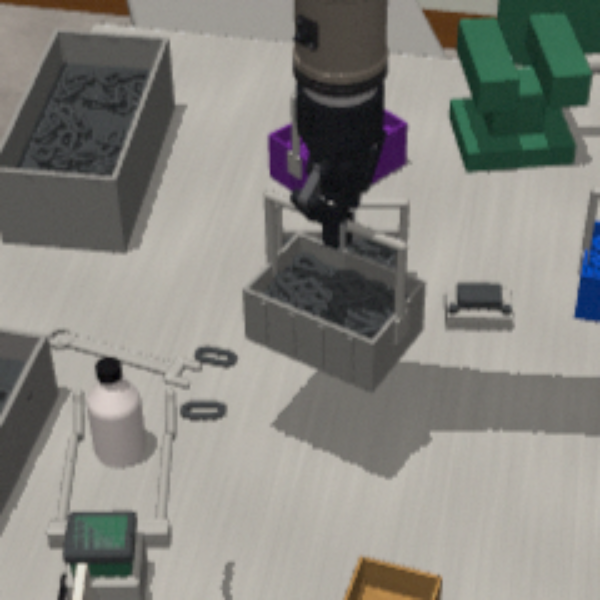

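The basket hangs level in the gripper; weight is about 5.3 N, so the scale should settle near 33 mm. Now I'll turn it and move to the pre-approach point in front of the hook.

Emit:
drive_tool(increments=[{"dx": 0,"dy": 0,"dz": 0,"wx": 0,"wy": 0,"wz": -3,"claw": 0.0},{"dx": 0,"dy": 0,"dz": 0,"wx": 0,"wy": 0,"wz": -7,"claw": 0.0},{"dx": 0,"dy": 0,"dz": 0,"wx": 0,"wy": 0,"wz": -7,"claw": 0.0},{"dx": 0,"dy": 0,"dz": 0,"wx": 0,"wy": 0,"wz": -7,"claw": 0.0},{"dx": 0,"dy": 0,"dz": 0,"wx": 0,"wy": 0,"wz": -5,"claw": 0.0},{"dx": 0,"dy": 0,"dz": 0,"wx": 0,"wy": 0,"wz": -3,"claw": 0.0},{"dx": 0.007,"dy": -0.005,"dz": 0,"wx": 0,"wy": 0,"wz": 0,"claw": 0.0},{"dx": 0.015,"dy": -0.011,"dz": 0,"wx": 0,"wy": 0,"wz": 0,"claw": 0.0},{"dx": 0.018,"dy": -0.013,"dz": 0,"wx": 0,"wy": 0,"wz": 0,"claw": 0.0},{"dx": 0.018,"dy": -0.013,"dz": 0,"wx": 0,"wy": 0,"wz": 0,"claw": 0.0},{"dx": 0.018,"dy": -0.013,"dz": 0,"wx": 0,"wy": 0,"wz": 0,"claw": 0.0},{"dx": 0.018,"dy": -0.013,"dz": 0,"wx": 0,"wy": 0,"wz": 0,"claw": 0.0},{"dx": 0.018,"dy": -0.013,"dz": 0,"wx": 0,"wy": 0,"wz": 0,"claw": 0.0},{"dx": 0.018,"dy": -0.013,"dz": 0,"wx": 0,"wy": 0,"wz": 0,"claw": 0.0},{"dx": 0.018,"dy": -0.013,"dz": 0,"wx": 0,"wy": 0,"wz": 0,"claw": 0.0},{"dx": 0.015,"dy": -0.011,"dz": 0,"wx": 0,"wy": 0,"wz": 0,"claw": 0.0},{"dx": 0.01,"dy": -0.007,"dz": 0,"wx": 0,"wy": 0,"wz": 0,"claw": 0.0},{"dx": 0.004,"dy": -0.004,"dz": 0,"wx": 0,"wy": 0,"wz": 0,"claw": 0.0},{"dx": 0,"dy": 0,"dz": 0,"wx": 0,"wy": 0,"wz": 0,"claw": 0.0},{"dx": 0,"dy": 0,"dz": 0,"wx": 0,"wy": 0,"wz": 0,"claw": 0.0}])

```text
t: 11.3
eef_pos: [0.6452, 0.0854, 0.2606]
tool_rot: [0.0, 0.996, 0.093, -0.0]
contact_force: [0.4, -0.2, -5.1]
gripper_width: 0.096
grasp_force: 48.7
```

Run:
```python
from h import *
F=[];o=get_obs();p,d=read_camera("wrist");P,W=wcloud(d,o);cv2.imwrite("pics/w4.png",p[:,:,::-1])
print(o['eef_pos'],o['tool_rot'])
m=(P[...,0]>.015)&(P[...,0]<.075)&(abs(P[...,1])<.012)&(abs(P[...,2]+.026)<.02);q=P[m];print('bail tool',q.mean(0),np.percentile(q[:,2],5),np.polyfit(q[:,0],q[:,1],1))
# prongs in tool frame: y negative side, z world .235-.27
m=(W[...,2]>.232)&(W[...,2]<.275)&(P[...,1]<-.03)&(P[...,1]>-.2)&(abs(P[...,0])<.08);q=P[m];w=W[m]
for sd in(1,-1):
    s=(q[:,0]*sd>0)
    for y in np.arange(-.2,-.03,.005):
        k=s&(q[:,1]>=y)&(q[:,1]<y+.005)
        if k.sum()>2:print(sd,round(y+.0025,4),k.sum(),np.round(np.r_[np.median(q[k,0]),np.percentile(q[k,0],[5,95]),np.median(w[k,2]),np.percentile(w[k,2],[5,95])],4))
for n in("side","top"):
    p,d=read_camera(n);np.savez(n+"4.npz",p=p,d=d)
    for i in range(3):read_camera(n);F.append(get_obs()['contact_force'])
print(np.mean(F,0))
```

```text
[0.6451643  0.08538083 0.26061339] [ 3.45409221e-04  9.95681455e-01  9.28347571e-02 -1.69163789e-04]
bail tool [ 0.04718134  0.00028905 -0.03008503] -0.031655737576457135 [0.00043574 0.00026849]
1 -0.1975 40 [3.100e-03 2.000e-04 7.700e-03 2.493e-01 2.482e-01 2.519e-01]
1 -0.1725 51 [0.0431 0.0394 0.0462 0.26   0.2575 0.2613]
1 -0.1675 84 [0.0437 0.0392 0.0463 0.2601 0.2572 0.2613]
1 -0.1625 82 [0.043  0.0392 0.0461 0.2602 0.2572 0.2614]
1 -0.1575 88 [0.0435 0.0392 0.0461 0.2601 0.2578 0.2615]
1 -0.1525 96 [0.0433 0.0392 0.0463 0.2602 0.2578 0.2617]
1 -0.1475 104 [0.0433 0.0388 0.0462 0.2602 0.2575 0.2614]
1 -0.1425 93 [0.0429 0.0393 0.0462 0.2602 0.2576 0.2618]
1 -0.1375 104 [0.0435 0.0398 0.0463 0.2606 0.2574 0.2615]
1 -0.1325 115 [0.0436 0.0392 0.0463 0.2602 0.2579 0.2617]
1 -0.1275 118 [0.0433 0.0391 0.0461 0.2603 0.2577 0.2617]
1 -0.1225 122 [0.0435 0.0393 0.0464 0.2602 0.2578 0.2616]
1 -0.1175 128 [0.0435 0.0391 0.0463 0.2603 0.2579 0.2616]
1 -0.1125 136 [0.0433 0.039  0.0462 0.2603 0.2581 0.2617]
1 -0.1075 173 [0.0434 0.0392 0.0464 0.2597 0.2566 0.2615]
1 -0.1025 232 [0.0434 0.
[... 1636 characters left out ...]
2565  0.2613]
-1 -0.1075 134 [-0.0311 -0.0356 -0.0294  0.2595  0.2548  0.2611]
-1 -0.1025 176 [-0.0313 -0.0354 -0.0292  0.2557  0.2503  0.2594]
-1 -0.0975 167 [-0.0314 -0.0355 -0.0293  0.2507  0.2452  0.254 ]
-1 -0.0925 175 [-0.0315 -0.0354 -0.0292  0.2456  0.2405  0.2497]
-1 -0.0875 116 [-0.0305 -0.0347 -0.0292  0.2419  0.2368  0.2446]
-1 -0.0825 107 [-0.0304 -0.0337 -0.0293  0.2448  0.2387  0.2494]
-1 -0.0775 106 [-0.0301 -0.0334 -0.0289  0.2496  0.2439  0.2539]
-1 -0.0725 126 [-0.0303 -0.0334 -0.0292  0.2548  0.248   0.2591]
-1 -0.0675 108 [-0.0296 -0.0312 -0.0288  0.2592  0.2542  0.2639]
-1 -0.0625 30 [-0.0298 -0.0314 -0.0289  0.2603  0.2567  0.263 ]
[ 0.20998517  0.03462006 -5.38992144]
```

View pics/w4.png

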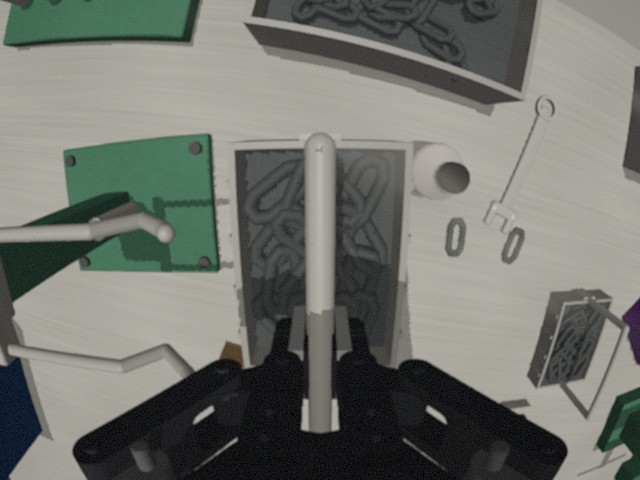

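The wrist view shows the bail straight along column 320 and both prongs' V notches to the left (about (150,215) and (170,350)). By depth the notch bottoms are at tool y = -0.0875 and the prongs' mid-plane at tool x = +0.005. The bail is 14 mm above the tips, so I'll slide in.

Emit:
drive_tool(increments=[{"dx": 0.001,"dy": -0.003,"dz": 0,"wx": 0,"wy": 0,"wz": 0,"claw": 0.0},{"dx": 0.001,"dy": -0.006,"dz": 0,"wx": 0,"wy": 0,"wz": 0,"claw": 0.0},{"dx": 0.001,"dy": -0.009,"dz": 0,"wx": 0,"wy": 0,"wz": 0,"claw": 0.0},{"dx": 0.001,"dy": -0.01,"dz": 0,"wx": 0,"wy": 0,"wz": 0,"claw": 0.0},{"dx": 0.001,"dy": -0.01,"dz": 0,"wx": 0,"wy": 0,"wz": 0,"claw": 0.0},{"dx": 0,"dy": -0.01,"dz": 0,"wx": 0,"wy": 0,"wz": 0,"claw": 0.0},{"dx": 0,"dy": -0.01,"dz": 0,"wx": 0,"wy": 0,"wz": 0,"claw": 0.0},{"dx": 0,"dy": -0.01,"dz": 0,"wx": 0,"wy": 0,"wz": 0,"claw": 0.0},{"dx": 0,"dy": -0.009,"dz": 0,"wx": 0,"wy": 0,"wz": 0,"claw": 0.0},{"dx": 0,"dy": -0.007,"dz": 0,"wx": 0,"wy": 0,"wz": 0,"claw": 0.0},{"dx": 0,"dy": -0.0038,"dz": 0,"wx": 0,"wy": 0,"wz": 0,"claw": 0.0},{"dx": 0,"dy": 0,"dz": 0,"wx": 0,"wy": 0,"wz": 0,"claw": 0.0},{"dx": 0,"dy": 0,"dz": 0,"wx": 0,"wy": 0,"wz": 0,"claw": 0.0},{"dx": 0,"dy": 0,"dz": 0,"wx": 0,"wy": 0,"wz": 0,"claw": 0.0}])

```text
t: 13.5
eef_pos: [0.6342, 0.1729, 0.2606]
tool_rot: [0.0, 0.996, 0.093, 0.0]
contact_force: [-0.1, -0.5, -5.7]
gripper_width: 0.097
grasp_force: 48.7
```

Run:
```python
from h import *
F=[];o=get_obs();p,d=read_camera("wrist");P,W=wcloud(d,o)
print(o['eef_pos'])
m=(W[...,2]>.232)&(W[...,2]<.275)&(P[...,1]<.06)&(P[...,1]>-.06)&(abs(P[...,0])<.08);q=P[m];w=W[m]
for sd in(1,-1):
    s=(q[:,0]*sd>.025)
    for y in np.arange(-.04,.04,.005):
        k=s&(q[:,1]>=y)&(q[:,1]<y+.005)
        if k.sum()>2:print(sd,round(y+.0025,4),k.sum(),np.round(np.r_[np.median(q[k,0]),np.median(w[k,2])],4))
for i in range(6):read_camera("top");F.append(get_obs()['contact_force'])
print(np.mean(F,0))
```

```text
[0.63422041 0.17291604 0.26059894]
1 -0.0375 219 [0.038  0.2603]
1 -0.0325 218 [0.0382 0.2604]
1 -0.0275 225 [0.0381 0.2605]
1 -0.0225 225 [0.038  0.2604]
1 -0.0175 252 [0.0383 0.2589]
1 -0.0125 245 [0.0384 0.2541]
1 -0.0075 167 [0.0383 0.2497]
1 0.0075 143 [0.0385 0.2504]
1 0.0125 242 [0.0385 0.2541]
1 0.0175 270 [0.0386 0.2593]
1 0.0225 274 [0.0387 0.2658]
1 0.0275 77 [0.038 0.266]
[-0.07533815 -0.21773909 -5.05773877]
```

Centred over the notches (V symmetric about y = 0, prong at x = +0.038). Lowering slowly now.

Emit:
drive_tool(increments=[{"dx": 0,"dy": 0,"dz": 0.002,"wx": 0,"wy": 0,"wz": 0,"claw": 0.0},{"dx": 0,"dy": 0,"dz": 0.0025,"wx": 0,"wy": 0,"wz": 0,"claw": 0.0},{"dx": 0,"dy": 0,"dz": 0.0025,"wx": 0,"wy": 0,"wz": 0,"claw": 0.0},{"dx": 0,"dy": 0,"dz": 0.0025,"wx": 0,"wy": 0,"wz": 0,"claw": 0.0},{"dx": 0,"dy": 0,"dz": 0.0025,"wx": 0,"wy": 0,"wz": 0,"claw": 0.0},{"dx": 0,"dy": 0,"dz": 0.0025,"wx": 0,"wy": 0,"wz": 0,"claw": 0.0},{"dx": 0,"dy": 0,"dz": 0.0025,"wx": 0,"wy": 0,"wz": 0,"claw": 0.0},{"dx": 0,"dy": 0,"dz": 0.0025,"wx": 0,"wy": 0,"wz": 0,"claw": 0.0},{"dx": 0,"dy": 0,"dz": 0.0025,"wx": 0,"wy": 0,"wz": 0,"claw": 0.0},{"dx": 0,"dy": 0,"dz": 0.0025,"wx": 0,"wy": 0,"wz": 0,"claw": 0.0},{"dx": 0,"dy": 0,"dz": 0.002,"wx": 0,"wy": 0,"wz": 0,"claw": 0.0},{"dx": 0,"dy": 0,"dz": 0.0015,"wx": 0,"wy": 0,"wz": 0,"claw": 0.0},{"dx": 0,"dy": 0,"dz": 0.0015,"wx": 0,"wy": 0,"wz": 0,"claw": 0.0},{"dx": 0,"dy": 0,"dz": 0.0015,"wx": 0,"wy": 0,"wz": 0,"claw": 0.0},{"dx": 0,"dy": 0,"dz": 0.0015,"wx": 0,"wy": 0,"wz": 0,"claw": 0.0},{"dx": 0,"dy": 0,"dz": 0.0015,"wx": 0,"wy": 0,"wz": 0,"claw": 0.0},{"dx": 0,"dy": 0,"dz": 0.0015,"wx": 0,"wy": 0,"wz": 0,"claw": 0.0},{"dx": 0,"dy": 0,"dz": 0.0015,"wx": 0,"wy": 0,"wz": 0,"claw": 0.0},{"dx": 0,"dy": 0,"dz": 0.0015,"wx": 0,"wy": 0,"wz": 0,"claw": 0.0},{"dx": 0,"dy": 0,"dz": 0.0015,"wx": 0,"wy": 0,"wz": 0,"claw": 0.0}])

```text
t: 16.35
eef_pos: [0.6341, 0.1734, 0.2206]
tool_rot: [0.0, 0.996, 0.093, 0.0]
contact_force: [-0.8, 0.9, -4.4]
gripper_width: 0.098
grasp_force: 48.7
```

Emit:
drive_tool(increments=[{"dx": 0,"dy": 0,"dz": 0.0015,"wx": 0,"wy": 0,"wz": 0,"claw": 0.0},{"dx": 0,"dy": 0,"dz": 0.0015,"wx": 0,"wy": 0,"wz": 0,"claw": 0.0},{"dx": 0,"dy": 0,"dz": 0.0015,"wx": 0,"wy": 0,"wz": 0,"claw": 0.0},{"dx": 0,"dy": 0,"dz": 0.0015,"wx": 0,"wy": 0,"wz": 0,"claw": 0.0},{"dx": 0,"dy": 0,"dz": 0.0015,"wx": 0,"wy": 0,"wz": 0,"claw": 0.0},{"dx": 0,"dy": 0,"dz": 0.0015,"wx": 0,"wy": 0,"wz": 0,"claw": 0.0},{"dx": 0,"dy": 0,"dz": 0.0015,"wx": 0,"wy": 0,"wz": 0,"claw": 0.0},{"dx": 0,"dy": 0,"dz": 0.0015,"wx": 0,"wy": 0,"wz": 0,"claw": 0.0},{"dx": 0,"dy": 0,"dz": 0.0015,"wx": 0,"wy": 0,"wz": 0,"claw": 0.0},{"dx": 0,"dy": 0,"dz": 0.0015,"wx": 0,"wy": 0,"wz": 0,"claw": 0.0},{"dx": 0,"dy": 0,"dz": 0,"wx": 0,"wy": 0,"wz": 0,"claw": 0.0},{"dx": 0,"dy": 0,"dz": 0,"wx": 0,"wy": 0,"wz": 0,"claw": 0.0}])

```text
t: 17.85
eef_pos: [0.6341, 0.1734, 0.2057]
tool_rot: [0.0, 0.996, 0.093, 0.0]
contact_force: [-0.8, -1.7, -2.3]
gripper_width: 0.096
grasp_force: 49.0
```

```bash
cat >> h.py <<'E'
def force(n=8):
    F=[]
    for i in range(n):read_camera("top");F.append(get_obs()['contact_force'])
    o=get_obs();print('t',o['t'],o['eef_pos'],'F',np.mean(F,0).round(2),np.std(F,0).round(2)/np.sqrt(n))
E
python3 -c "
from h import *
force()"
```

```text
t 18.25 [0.63412799 0.17338091 0.2056457 ] F [ 0.21 -1.1  -2.25] [0.2085965  0.11667262 0.2298097 ]
```

Emit:
drive_tool(increments=[{"dx": 0,"dy": 0,"dz": 0.0015,"wx": 0,"wy": 0,"wz": 0,"claw": 0.0},{"dx": 0,"dy": 0,"dz": 0.0015,"wx": 0,"wy": 0,"wz": 0,"claw": 0.0},{"dx": 0,"dy": 0,"dz": 0.0015,"wx": 0,"wy": 0,"wz": 0,"claw": 0.0},{"dx": 0,"dy": 0,"dz": 0.0015,"wx": 0,"wy": 0,"wz": 0,"claw": 0.0},{"dx": 0,"dy": 0,"dz": 0.0015,"wx": 0,"wy": 0,"wz": 0,"claw": 0.0},{"dx": 0,"dy": 0,"dz": 0.0015,"wx": 0,"wy": 0,"wz": 0,"claw": 0.0},{"dx": 0,"dy": 0,"dz": 0.0015,"wx": 0,"wy": 0,"wz": 0,"claw": 0.0},{"dx": 0,"dy": 0,"dz": 0.0015,"wx": 0,"wy": 0,"wz": 0,"claw": 0.0},{"dx": 0,"dy": 0,"dz": 0,"wx": 0,"wy": 0,"wz": 0,"claw": 0.0},{"dx": 0,"dy": 0,"dz": 0,"wx": 0,"wy": 0,"wz": 0,"claw": 0.0}])

```text
t: 19.5
eef_pos: [0.6341, 0.1734, 0.1937]
tool_rot: [0.0, 0.996, 0.093, 0.0]
contact_force: [-0.0, -1.1, -0.9]
gripper_width: 0.099
grasp_force: 49.1
```

```bash
python3 -c "
from h import *
force(30)"
```

```text
t 21.0 [0.63410804 0.17344523 0.1936652 ] F [ 0.32 -1.09 -0.27] [0.12415045 0.10771877 0.09128709]
```

Emit:
drive_tool(increments=[{"dx": 0,"dy": 0.0003,"dz": 0.0008,"wx": 0,"wy": 0,"wz": 0,"claw": 0.0},{"dx": 0,"dy": 0.0003,"dz": 0.0008,"wx": 0,"wy": 0,"wz": 0,"claw": 0.0},{"dx": 0,"dy": 0,"dz": 0,"wx": 0,"wy": 0,"wz": 0,"claw": 0.0},{"dx": 0,"dy": 0,"dz": 0,"wx": 0,"wy": 0,"wz": 0,"claw": 0.0}])

```text
t: 21.5
eef_pos: [0.6341, 0.1733, 0.1921]
tool_rot: [-0.0, 0.996, 0.093, 0.0]
contact_force: [0.6, 1.0, -0.1]
gripper_width: 0.098
grasp_force: 49.2
```

```bash
python3 -c "
from h import *
force(35)"
```

```text
t 23.25 [0.63414001 0.17305599 0.19203623] F [ 0.27  2.42 -0.3 ] [0.08113481 0.19269517 0.09465728]
```

Emit:
drive_tool(increments=[{"dx": 0,"dy": -0.0002,"dz": 0,"wx": 0,"wy": 0,"wz": 0,"claw": 0.0},{"dx": 0,"dy": -0.0002,"dz": 0,"wx": 0,"wy": 0,"wz": 0,"claw": 0.0},{"dx": 0,"dy": 0,"dz": 0.0005,"wx": 0,"wy": 0,"wz": 0,"claw": 0.0},{"dx": 0,"dy": 0,"dz": 0,"wx": 0,"wy": 0,"wz": 0,"claw": 0.0},{"dx": 0,"dy": 0,"dz": 0,"wx": 0,"wy": 0,"wz": 0,"claw": 0.0}])

```text
t: 23.88
eef_pos: [0.6341, 0.1731, 0.1915]
tool_rot: [0.0, 0.996, 0.093, 0.0]
contact_force: [-0.1, 3.0, -0.4]
gripper_width: 0.095
grasp_force: 49.2
```

```bash
python3 -c "
from h import *
force(35)"
```

```text
t 25.625 [0.63410427 0.17317228 0.19149188] F [ 0.34  2.45 -0.2 ] [0.08789604 0.10817974 0.08958635]
```

Emit:
drive_tool(increments=[{"dx": 0,"dy": -0.0002,"dz": 0.0005,"wx": 0,"wy": 0,"wz": 0,"claw": 0.0},{"dx": 0,"dy": -0.0001,"dz": 0.0004,"wx": 0,"wy": 0,"wz": 0,"claw": 0.0},{"dx": 0,"dy": 0,"dz": 0,"wx": 0,"wy": 0,"wz": 0,"claw": 0.0},{"dx": 0,"dy": 0,"dz": 0,"wx": 0,"wy": 0,"wz": 0,"claw": 0.0}], newtons=20)

```text
t: 26.12
eef_pos: [0.6341, 0.1732, 0.1906]
tool_rot: [0.0, 0.996, 0.093, -0.0]
contact_force: [1.6, 0.4, -0.1]
gripper_width: 0.097
grasp_force: 49.2
```

```bash
python3 -c "
from h import *
force(14)"
```

```text
t 26.825 [0.63408161 0.17326817 0.19054603] F [ 0.49 -0.3  -0.06] [0.13630323 0.12294017 0.11492233]
```

Lateral and vertical forces are now about zero, so the scale carries everything. Releasing.

Emit:
drive_tool(increments=[{"dx": 0,"dy": 0,"dz": 0,"wx": 0,"wy": 0,"wz": 0,"claw": 0.006},{"dx": 0,"dy": 0,"dz": 0,"wx": 0,"wy": 0,"wz": 0,"claw": 0.008},{"dx": 0,"dy": 0,"dz": 0,"wx": 0,"wy": 0,"wz": 0,"claw": 0.01},{"dx": 0,"dy": 0,"dz": 0,"wx": 0,"wy": 0,"wz": 0,"claw": 0.012},{"dx": 0,"dy": 0,"dz": 0,"wx": 0,"wy": 0,"wz": 0,"claw": 0.015},{"dx": 0,"dy": 0,"dz": 0,"wx": 0,"wy": 0,"wz": 0,"claw": 0.02},{"dx": 0,"dy": 0,"dz": 0,"wx": 0,"wy": 0,"wz": 0,"claw": 0.03},{"dx": 0,"dy": 0,"dz": 0,"wx": 0,"wy": 0,"wz": 0,"claw": 0.04},{"dx": 0,"dy": 0,"dz": 0,"wx": 0,"wy": 0,"wz": 0,"claw": 0.05},{"dx": 0,"dy": 0,"dz": 0,"wx": 0,"wy": 0,"wz": 0,"claw": 0.05},{"dx": 0,"dy": 0,"dz": 0,"wx": 0,"wy": 0,"wz": 0,"claw": 0.05}])

```text
t: 28.2
eef_pos: [0.634, 0.1736, 0.1906]
tool_rot: [-0.0, 0.996, 0.093, 0.0]
contact_force: [-0.0, -0.1, -0.1]
gripper_width: 0.587
grasp_force: 0.0
```

Run:
```python
from h import *
o=get_obs();p,d=read_camera("wrist");P,W=wcloud(d,o);cv2.imwrite("pics/w5.png",p[:,:,::-1])
m=(P[...,0]>.015)&(P[...,0]<.03)&(abs(P[...,1])<.015)&(abs(P[...,2]+.026)<.03);q=P[m];w=W[m];print('bail',np.median(q,0),'top z',np.percentile(w[:,2],95),o['gripper_width'],o['contact_force'])
```

```text
bail [ 0.02284754  0.00043149 -0.03001566] top z 0.22207678722824586 0.5865021360823583 [-0.00282047 -0.14774924 -0.14089429]
```

View pics/w5.png

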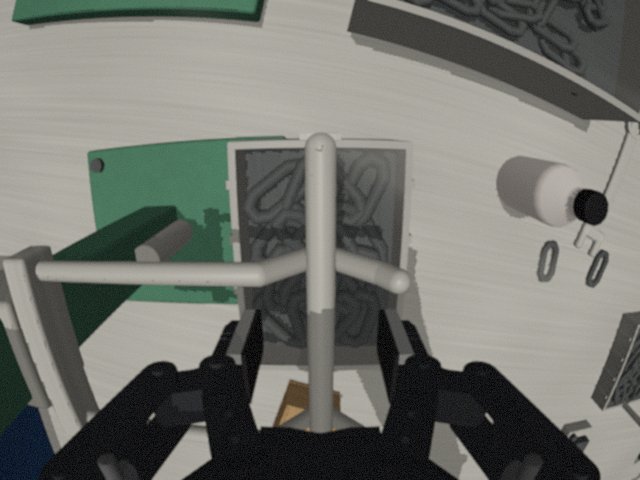

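The bail lies in the near notch with the fingers clear on both sides, at the height expected from the weight. Retreating straight up.

Emit:
drive_tool(increments=[{"dx": 0,"dy": 0,"dz": -0.005,"wx": 0,"wy": 0,"wz": 0,"claw": 0.05},{"dx": 0,"dy": 0,"dz": -0.01,"wx": 0,"wy": 0,"wz": 0,"claw": 0.05},{"dx": 0,"dy": 0,"dz": -0.015,"wx": 0,"wy": 0,"wz": 0,"claw": 0.05},{"dx": 0,"dy": 0,"dz": -0.015,"wx": 0,"wy": 0,"wz": 0,"claw": 0.05},{"dx": 0,"dy": 0,"dz": -0.015,"wx": 0,"wy": 0,"wz": 0,"claw": 0.05},{"dx": 0,"dy": 0,"dz": -0.015,"wx": 0,"wy": 0,"wz": 0,"claw": 0.05},{"dx": 0,"dy": 0,"dz": -0.015,"wx": 0,"wy": 0,"wz": 0,"claw": 0.05},{"dx": 0,"dy": 0,"dz": -0.015,"wx": 0,"wy": 0,"wz": 0,"claw": 0.05},{"dx": 0,"dy": 0,"dz": -0.01,"wx": 0,"wy": 0,"wz": 0,"claw": 0.05},{"dx": 0,"dy": 0,"dz": 0,"wx": 0,"wy": 0,"wz": 0,"claw": 0.05},{"dx": 0,"dy": 0,"dz": 0,"wx": 0,"wy": 0,"wz": 0,"claw": 0.05},{"dx": 0,"dy": 0,"dz": 0,"wx": 0,"wy": 0,"wz": 0,"claw": 0.05},{"dx": 0,"dy": 0,"dz": 0,"wx": 0,"wy": 0,"wz": 0,"claw": 0.05},{"dx": 0,"dy": 0,"dz": 0,"wx": 0,"wy": 0,"wz": 0,"claw": 0.05},{"dx": 0,"dy": 0,"dz": 0,"wx": 0,"wy": 0,"wz": 0,"claw": 0.05},{"dx": 0,"dy": 0,"dz": 0,"wx": 0,"wy": 0,"wz": 0,"claw": 0.05}])

```text
t: 30.25
eef_pos: [0.634, 0.1735, 0.3056]
tool_rot: [0.0, 0.996, 0.093, 0.0]
contact_force: [0.3, -0.4, 0.4]
gripper_width: 0.584
grasp_force: 0.0
```

Run:
```python
from h import *
o=get_obs();z=[]
for i in range(2):
    p,d=read_camera("wrist");P,W=wcloud(d,o)
    m=(P[...,0]>-.05)&(P[...,0]<.055)&(abs(P[...,1])<.015)&(abs(W[...,2]-.215)<.015);z.append(W[m].mean(0));q=P[m];print(len(q),np.polyfit(q[:,0],q[:,1],1),np.polyfit(q[:,0],W[m][:,2],1))
print(z,o['eef_pos'],o['contact_force'])
p,d=read_camera("side");cv2.imwrite("pics/s6.png",cv2.resize(p[190:440,170:420,::-1],(600,600)))
```

```text
3048 [-0.00096906  0.00040096] [0.00471887 0.21983216]
3048 [-8.46120541e-05  3.74750496e-04] [0.00397044 0.21984198]
[array([0.6392628 , 0.17412627, 0.21985687]), array([0.6391314 , 0.17412338, 0.21986226])] [0.63403966 0.17354391 0.30560538] [ 0.28540664 -0.44011548  0.43734716]
```

View pics/s6.png

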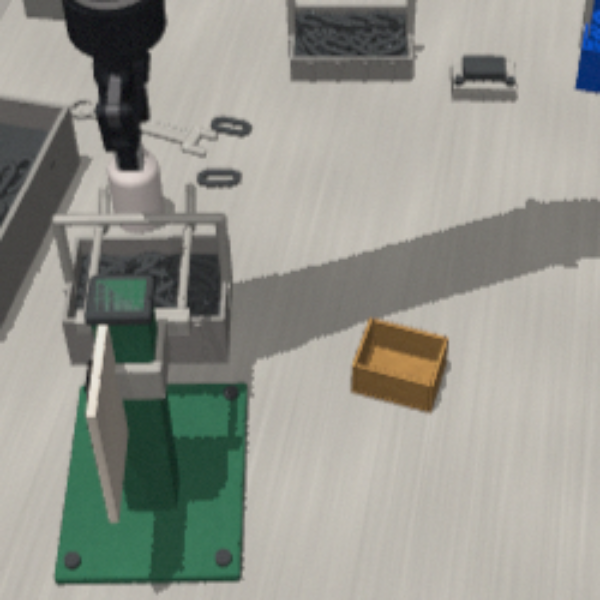

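The basket hangs level in both prongs, is still, and the gripper is clear above it. Handing in.

```bash
python3 -c "
from station import *
print(hand_in())"
```

```text
the job is handed in; nothing more can be done
None
```

The deep basket hangs level and still by its bail in both prongs, with the pointer at about 33 mm (roughly 5.3 N, 0.53 kg); I saw no bystander moved and handed the job in after about 30 of the 67 s, but no verdict came back.

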